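Press the shim tins shut and show the full one

TASK

The two look-alike grey-banded shim tins have lids that are not pushed in: first press both lids down until they are fully home. Then lift each tin in turn about 5 cm clear of the bench and hold it there a moment to feel which is heavier, setting the lighter one back upright on the bare bench top. Finish while holding the heavier tin in the gripper, upright and still, about 10 cm above the middle of the red logbook - do not put it down or let go; never tip a tin over, and leave the other things on the bench where they are.

Things in the scene. Friction and masses are not known exactly. Their poses are not given: they have to be found in the camera images.
- tin_a: one of two tins that look exactly alike: plain metal, grey band, 50 mm across, body wall 46 mm tall; straight round wall to grip from above (bench clear round it), fingertips close to the bench. Origin: centre of the underside, z up (0 when it stands on the bench). One tin of the two is full and weighs about 0.36 to 0.5 kg, the other is nearly empty at about 0.12 to 0.15 kg; which one is which cannot be seen and changes from start to start
- tin_b: one of two tins that look exactly alike: plain metal, grey band, 50 mm across, body wall 46 mm tall; straight round wall to grip from above (bench clear round it), fingertips close to the bench. Origin: centre of the underside, z up (0 when it stands on the bench). One tin of the two is full and weighs about 0.36 to 0.5 kg, the other is nearly empty at about 0.12 to 0.15 kg; which one is which cannot be seen and changes from start to start (the other one)
- tin_a_lid (a joint): press-in lid of tin_a, in m: 0 = fully out, 0.006 = fully home; starts 3 to 6 mm short of home. Black round lid 44 mm across, flat, on the tin's axis; its yellow skirt shows while it is not home. Top of the lid is 55 mm above the tin's underside at 0 and 49 mm when home. Held by about 5 N of friction; push straight down with 8 to 20 N until it stops. Stays where it is left
- tin_b_lid (a joint): press-in lid of tin_b, in m: 0 = fully out, 0.006 = fully home; starts 3 to 6 mm short of home. Black round lid 44 mm across, flat, on the tin's axis; its yellow skirt shows while it is not home. Top of the lid is 55 mm above the tin's underside at 0 and 49 mm when home. Held by about 5 N of friction; push straight down with 8 to 20 N until it stops. Stays where it is left
- tin_a_liner: hidden inner floor of tin_a, fixed in it; origin on the tin's axis 3 mm above its underside. The loose contents rest on it: they weigh 2.6 to 3.7 N in the heavier tin, under 0.6 N in the lighter
- tin_b_liner: the same hidden inner floor in tin_b
- logbook: red notebook, 210 mm long (its own x) by 151 mm by 12 mm thick, lying flat and fixed on the bench; origin at the centre of its underside, cover 12 mm above that
- valve_spring: loose steel coil spring standing upright, 47 mm across, 52 mm tall; origin at centre of underside; leave alone
- shim_stack: loose small conical stack of shims, 36 mm across, 10 mm tall; origin at centre of underside; leave alone
- seal_tin_1: loose low tin with a blue lid, 62 mm across, 32 mm tall; origin at centre of underside; not one of the two shim tins; leave alone
- damper_piston: loose white piston disc with a black band, 44 mm across, 14 mm tall, lying between the two shim tins; origin at centre of underside; leave alone

How it is judged:
By the outcome, as a careful person would: the job done as asked, in the order asked, and still so for the second after the job is handed in, while the arm keeps its last pose, push and grip.
It also fails if it takes over 72 s, if anything falls off the work surface, if the arm or the gripper's body presses on something with over 40 N, if the wrist force passes 120 N, or if a joint passes its speed limit or range.

ROBOT

A 6-joint arm with a two-finger parallel gripper is mounted at the origin on a cart in front of the work surface, level with it; the furniture and walls round the work are solid. World frame = base frame: x ahead of the robot, y to its left, z up, the work surface at z = 0. Lengths are in m, angles in rad, forces in N, time in s.
With the tool pointing down it reaches from about 0.4 to 0.825 m from the base axis. Payload 7 kg.
Tool frame: the origin (TCP) lies between the finger pads; the fingertips stand ctrl.tip_extent ahead of it and the grasp point (between the pads) lies 8 mm behind it (ctrl.tip_extent is the distance from the TCP to the fingertips, in m); x points along the fingers, z is the direction in which the jaws open and shut, and the axes are right-handed (so a half turn about x gives the same grasp; the last joint's range is limited). The gripper opens to 88 mm and grips with 3 to 60 N. Pads are 19 mm wide; open, the fingers measure 130 mm over their backs; the gripper's body (78 mm by 193 mm) begins 47 mm behind the grasp point.
Start: joints at [1.538, 0.359, 0.012, 0, -1.224, -0.288], TCP at [0.213, 0.641, 0.212] pointing down, gripper open.
Joint ranges: [-3.07, 3.07], [-1.43, 2.12], [-1.02, 1.25], [-3.03, 1.67], [-3.05, -0], [-3.03, 3.03]. Speed limits (rad/s): [2.39, 2.39, 3.01, 3.14, 3.14, 3.14].

INTERFACE

Orientations are given as a rotation vector (axis times angle).
In Python, from bench import ctrl gives the robot as it stands.
- The arm moves only by the tool jog_arm, never from a script. Its arguments are lists of equal length, an entry for each row: "xyz": the shift along the world's x, y, z in cm, a list of three; "spin": the turn about the world's z in rad. In form: {"xyz": [[x, y, z], ...], "spin": [spin, ...]}. A call has 1 to 12 rows; each row is the pose to reach, as a shift and turn from the pose commanded when the call began; what a row does not reach only later rows make up. A row lasts 1/10 s, in which the tool goes at most 50 mm and 8.59 degrees, less where a joint would pass 70% of its speed; a pose out of reach is approached as far as the arm can. A call with a gripper value outside its range is refused whole. "gripper" is the opening, from -1 (shut) to 1 (fully open), set as the call begins (left out, the last holds). The fingers move at their own pace and stop on an object; "grip_force" is the grip in N (left out, the last holds). Time passes only in rows, so rows that repeat a pose let the fingers close. It gives the time, the measured TCP pose, the force and the opening at its end, in the units of the state.
- ctrl.state(): the state, without advancing time (a new reading comes with each control period).
- ctrl.grab_frame(name): name is "scene" or "top"; returns (picture, depth): 384x512x3 uint8, red, green, blue; 384x512 float32, m along the optical axis (not along the pixel's ray), 0 where there is no reading.
- ctrl.calibration(name): a dict with "camera_matrix" (3x3 intrinsics, pixels), "T" (4x4, takes a point from camera to world coordinates). Camera axes: x right, y up, looking along -z (the intrinsics and any distortion apply to the point x, -y, -z); pixel columns grow to the right and rows downward; lengths in m; the calibration is good to about 2 mm. A picture is of the moment at which its call begins. calibration takes no time and is no camera call.
- ctrl.hand_in(): hands the job in, once; it reports no verdict.
Trained networks look in the newest picture that a camera, given by its name, has taken for a name from the list of things; names that differ only in an ending like _2 or _b are one class to them, and where a whole thing is asked for, a point or a joint stands for the part that bears it (a point fixed in the world has none). Each returns a list of dicts, best first, with "confidence" (0 to 1); they miss things now and then, are a little off and sometimes report something else, mostly with a low value. They report only what shows in the picture. A call takes as long as a camera call.
- ctrl.outline_of(label, camera): "mask" (384x512 bool, what is visible of it) and "pixel" ([column, row] in pixels, amid what is visible of it).
The state is a dict: "clock": time; "joint_positions": joint angles; "joint_velocities": joint speeds; "effort": joint torques, N m; "tool_pos": TCP position; "tool_rot": TCP orientation; "force": force on the tool from outside, world axes, zero at the start; "ft_torque": the same for the moment, N m; "gripper_width": finger opening in m.
Only numpy, scipy, OpenCV 4.12 (cv2) and the standard library are available. Lean on these libraries where they do the work, as an engineer would, in place of code of your own. Each camera call takes 0.05 s, during which the arm holds its last target.

## Working session

There is one attempt and no reset: what is moved stays moved. The work goes in short steps, Python scripts to look and compute and a tool call to move; the robot and the scene stay as the last step left them, time stands still between calls to the robot, and variables do not carry over. Pictures are saved under pics/ and viewed, and the job is handed in when it is done.

Besides the shell and the picture viewer there is one more tool, called after "Request:" as name([rows], argument=value, ...), one row to a line, values as JSON. jog_arm: Moves the arm, as the interface text tells. Its arguments: {"type":"object","properties":{"xyz":{"type":"array","items":{"type":"array","items":{"type":"number"}}},"spin":{"type":"array","items":{"type":"number"}},"gripper":{"type":"number"},"grip_force":{"type":"number"}},"required":["xyz","spin"]}

```bash
mkdir -p pics; ls; python3 - <<'E'
from bench import ctrl
import cv2,json,numpy as np
print(ctrl.tip_extent); s=ctrl.state(); print(s)
for n in("scene","top"):
    p,d=ctrl.grab_frame(n); cv2.imwrite(f"pics/{n}0.png",p[:,:,::-1]); np.save(f"{n}_d.npy",d)
    c=ctrl.calibration(n); print(n,c)
    for l in("tin_a","logbook"):
        for o in ctrl.outline_of(l,n): print(n,l,o["confidence"],o["pixel"],o["mask"].sum())
E
```

```text
pics
0.011
{'clock': 0.0, 'joint_positions': array([ 1.53812933e+00,  3.59376126e-01,  1.10617868e-02, -3.65166376e-04,
       -1.22408531e+00, -2.88094084e-01]), 'joint_velocities': array([ 0.00090129,  0.00074332,  0.00092133, -0.00026677, -0.00159002,
        0.00125441]), 'effort': array([-1.12643229e-03, -5.82722211e+01,  2.93062431e+01,  6.99694186e+00,
        7.00664241e-03, -1.47305182e-04]), 'tool_pos': array([0.21268447, 0.64007943, 0.21132823]), 'tool_rot': array([ 1.44017092,  1.03882478, -1.44239562]), 'force': array([ 0.52853319, -0.46789718,  0.19046736]), 'ft_torque': array([-0.02017901, -0.04910396,  0.00986556]), 'gripper_width': 0.08761999267638848}
scene {'camera_matrix': array([[466.85245863,   0.        , 251.48999837],
       [  0.        , 466.85245863, 189.07423481],
       [  0.        ,   0.        ,   1.        ]]), 'T': array([[ 0.84649601,  0.37873436, -0.37417215,  0.18583267],
       [-0.53233271,  0.59135164, -0.60574345, -0.69328519],
       [-0.00814855,  0.71194348,  0.70218949,  0.86178629],
       [ 0.        ,  0.        ,  0.        ,  1.        ]])}
scene tin_a 0.96 [220.6, 213.0] 562
scene tin_a 0.86 [269.9, 285.3] 648
scene logbook 0.76 [167.3, 160.2] 2810
top {'camera_matrix': array([[490.13822833,   0.        , 264.2922705 ],
       [  0.        , 490.13822833, 190.97808563],
       [  0.        ,   0.        ,   1.        ]]), 'T': array([[-0.0214035 ,  0.99002493, -0.13925709,  0.43362831],
       [-0.99949906, -0.02443716, -0.02011111, -0.02620228],
       [-0.02331354,  0.13875688,  0.99005202,  1.24724419],
       [ 0.        ,  0.        ,  0.        ,  1.        ]])}
top tin_a 0.74 [360.3, 230.5] 371
top tin_a 0.61 [264.6, 223.5] 325
top logbook 0.71 [161.2, 230.8] 4825
top logbook 0.21 [266.9, 225.1] 254
```

View pics/scene0.png

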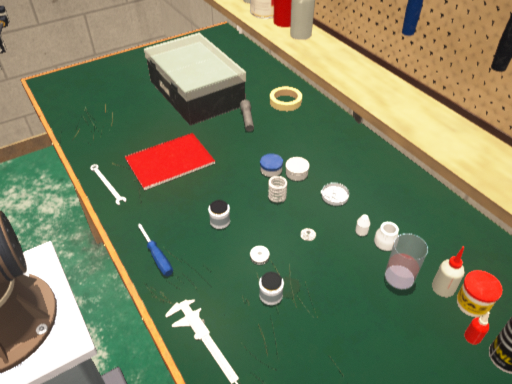

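View pics/top0.png

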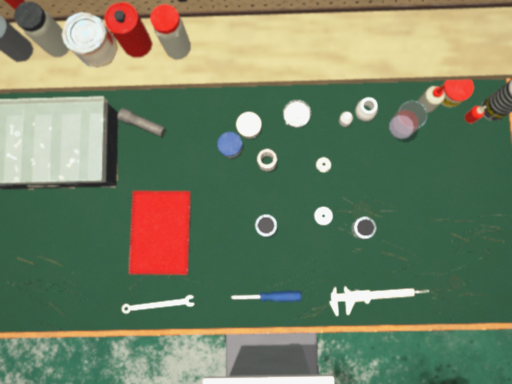

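```bash
cat > h.py <<'E'
from bench import ctrl
import cv2,numpy as np
from scipy.spatial.transform import Rotation as R
def cloud(n,d):
    c=ctrl.calibration(n);K=c["camera_matrix"];T=c["T"]
    v,u=np.mgrid[0:384,0:512]
    P=np.stack([(u-K[0,2])/K[0,0]*d,-(v-K[1,2])/K[1,1]*d,-d],-1)
    W=P@T[:3,:3].T+T[:3,3]; W[d==0]=np.nan
    return W
E
python3 - <<'E'
from h import *
s=ctrl.state();print(R.from_rotvec(s["tool_rot"]).as_matrix().round(3))
for n in("scene","top"):
    p,d=ctrl.grab_frame(n);W=cloud(n,d)
    for l in("tin_a","logbook","valve_spring","seal_tin_1","shim_stack","damper_piston"):
        for o in ctrl.outline_of(l,n):
            m=o["mask"]; w=W[m]; w=w[~np.isnan(w[:,0])]
            if len(w)==0: print(n,l,"nodepth");continue
            t=w[w[:,2]>np.percentile(w[:,2],95)-.006]
            print(n,l,o["confidence"],np.round(o["pixel"]),"med",np.median(w,0).round(4),"top mid",((np.percentile(t,1,0)+np.percentile(t,99,0))/2).round(4),"ext",(np.percentile(t,99,0)-np.percentile(t,1,0)).round(4),"zmax",np.percentile(w[:,2],[5,50,95,99]).round(4))
            if l=="logbook": print(cv2.minAreaRect((w[:,:2]*1000).astype(np.float32)))
E
```

```text
[[-0.     0.949 -0.315]
 [-0.001 -0.315 -0.949]
 [-1.     0.     0.001]]
scene tin_a 0.9 [270. 289.] med [ 0.502  -0.2544  0.0475] top mid [ 0.5075 -0.2452  0.0539] ext [0.0412 0.042  0.0069] zmax [0.0038 0.0475 0.0558 0.0569]
scene tin_a 0.81 [220. 214.] med [ 0.5136 -0.0174  0.046 ] top mid [ 0.5175 -0.0051  0.0528] ext [0.0401 0.0415 0.0072] zmax [0.0072 0.046  0.055  0.056 ]
scene tin_a 0.69 [308. 234.] med [ 0.671  -0.1576  0.0058] top mid [ 0.6734 -0.1554  0.0093] ext [0.0277 0.0273 0.0076] zmax [0.0002 0.0058 0.0114 0.013 ]
scene logbook 0.94 [168. 158.] med [0.5068 0.2593 0.0098] top mid [0.5102 0.2657 0.0107] ext [0.2058 0.149  0.0071] zmax [0.0058 0.0098 0.0129 0.0142]
((513.1865234375, 272.9032287597656), (166.00929260253906, 216.94284057617188), 88.28923034667969)
scene valve_spring 0.84 [277. 190.] med [ 0.6826 -0.0171  0.0325] top mid [ 0.6826 -0.0107  0.053 ] ext [0.043  0.0441 0.009 ] zmax [0.0015 0.0325 0.0544 0.0566]
scene shim_stack 0.38 [219. 209.] med [ 0.5189 -0.0046  0.0531] top mid [ 0.5178 -0.005   0.0532] ext [0.0401 0.0417 0.0065] zmax [0.0483 0.0531 0.0555
[... 415 characters left out ...]
ext [0.0411 0.0409 0.0076] zmax [0.0128 0.0519 0.0566 0.0579]
top valve_spring 0.53 [269. 160.] med [ 0.6813 -0.0125  0.0376] top mid [ 0.6842 -0.0116  0.0523] ext [0.0424 0.0423 0.0078] zmax [-0.0008  0.0376  0.0543  0.0558]
top seal_tin_1 0.87 [233. 145.] med [0.728  0.0843 0.031 ] top mid [0.73   0.085  0.0332] ext [0.0573 0.0567 0.008 ] zmax [0.0175 0.031  0.0351 0.037 ]
top shim_stack 0.44 [324. 163.] med [ 0.6749 -0.1552  0.0042] top mid [ 0.6762 -0.1539  0.009 ] ext [0.028  0.0267 0.0077] zmax [-0.0016  0.0042  0.0109  0.0124]
top damper_piston 0.73 [325. 216.] med [ 0.5425 -0.1472  0.0142] top mid [ 0.5423 -0.1476  0.0155] ext [0.0405 0.04   0.0073] zmax [0.0079 0.0142 0.0178 0.019 ]
```

The top view shows the left tin near pixel (265,224) and the right tin near (362,229), with the piston at (324,216) and the logbook at (161,231). Both cameras agree within 2 mm: left tin at (0.5185,-0.004), right tin at (0.508,-0.245), logbook at (0.51,0.266). I'll shut the gripper and move over the left tin first.

Request:
jog_arm([
  [2,-4,0],
  [4,-8.5,0],
  [6,-13,0],
  [8,-17.5,0],
  [10,-22,0],
  [12.2,-26.5,0],
  [14.4,-31,0],
  [16.6,-35.5,0],
  [18.8,-40,0],
  [21,-44.5,0],
  [23.2,-49,0],
  [25.4,-53.5,0],
], spin=[-0.1,-0.2,-0.3,-0.4,-0.5,-0.6,-0.7,-0.8,-0.9,-1.0,-1.1,-1.2], gripper=-1, grip_force=20)

```text
clock: 2.2
tool_pos: [0.4671, 0.1043, 0.2128]
tool_rot: [2.2, 0.052, -2.197]
force: [1.2, 1.7, 0.3]
gripper_width: 0.0014
```

Request:
jog_arm([
  [2,-4,-2],
  [4,-8,-4],
  [5.2,-11,-7],
  [5.2,-11,-10],
  [5.2,-11,-12],
  [5.2,-11,-13],
  [5.2,-11,-13],
], spin=[-0.05,-0.05,-0.05,-0.05,-0.05,-0.05,-0.05])

```text
clock: 2.9
tool_pos: [0.5179, -0.0041, 0.0813]
tool_rot: [2.219, -0.001, -2.223]
force: [0.1, 0.5, -0.7]
gripper_width: 0.0003
```

Request:
jog_arm([
  [0,0,-0.5],
  [0,0,-1.0],
  [0,0,-1.3],
  [0,0,-1.5],
  [0,0,-1.6],
  [0,0,-1.7],
  [0,0,-1.8],
  [0,0,-1.8],
], spin=[0,0,0,0,0,0,0,0])

```text
clock: 3.7
tool_pos: [0.5186, -0.0039, 0.0642]
tool_rot: [-2.221, 0.0, 2.221]
force: [-0.6, 0.0, 0.7]
gripper_width: 0.0005
```

Request:
jog_arm([
  [0,0,-0.1],
  [0,0,-0.2],
  [0,0,-0.3],
  [0,0,-0.3],
], spin=[0,0,0,0])

```text
clock: 4.1
tool_pos: [0.5185, -0.0039, 0.0611]
tool_rot: [2.221, -0.0, -2.222]
force: [-0.4, -0.3, 0.1]
gripper_width: 0.0005
```

Request:
jog_arm([
  [0,0,-0.05],
  [0,0,-0.1],
], spin=[0,0])

```text
clock: 4.3
tool_pos: [0.5186, -0.0039, 0.0602]
tool_rot: [-2.221, 0.0, 2.221]
force: [-0.1, 1.0, -0.1]
gripper_width: 0.0004
```

Request:
jog_arm([
  [0,0,-0.05],
  [0,0,-0.1],
], spin=[0,0])

```text
clock: 4.5
tool_pos: [0.5186, -0.0039, 0.0592]
tool_rot: [2.221, 0.0, -2.221]
force: [-0.7, 0.4, 0.3]
gripper_width: 0.0007
```

```bash
python3 - <<'E'
from h import *
p,d=ctrl.grab_frame("scene");cv2.imwrite("pics/s1.png",cv2.resize(p[150:300,150:350,::-1],None,fx=4,fy=4,interpolation=3))
print(ctrl.state()["force"],ctrl.state()["tool_pos"])
E
```

```text
[-0.85113966 -0.17105353 -0.05260225] [ 0.51852202 -0.00391691  0.05913471]
```

View pics/s1.png

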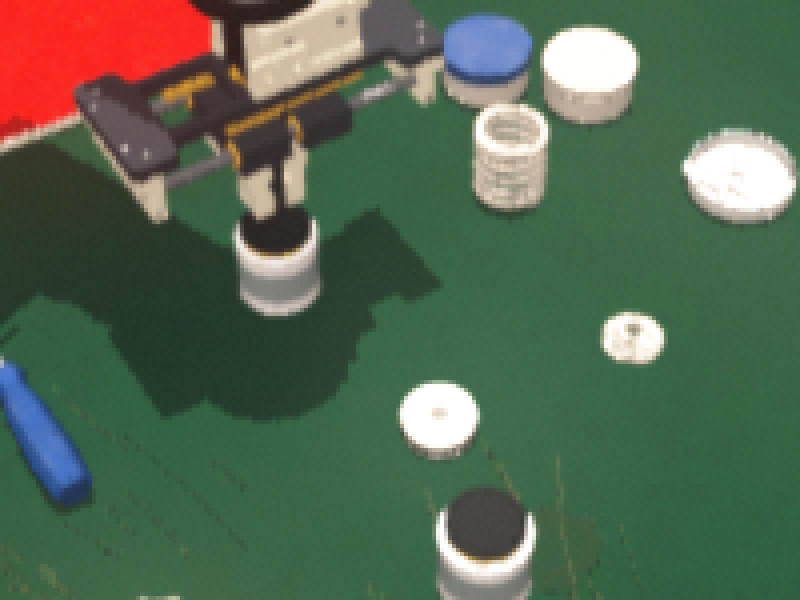

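Zoomed view: fingertips (270,210) are right at the left tin's lid, with no contact force yet. I'll continue in small steps.

Request:
jog_arm([
  [0,0,-0.05],
  [0,0,-0.1],
], spin=[0,0])

```text
clock: 4.75
tool_pos: [0.5186, -0.0039, 0.0582]
tool_rot: [-2.221, 0.0, 2.221]
force: [1.1, 0.4, -0.2]
gripper_width: 0.0009
```

Request:
jog_arm([
  [0,0,-0.05],
  [0,0,-0.1],
], spin=[0,0])

```text
clock: 4.95
tool_pos: [0.5186, -0.0039, 0.0572]
tool_rot: [-2.221, 0.0, 2.221]
force: [-0.3, 0.2, 0.3]
gripper_width: 0.0009
```

Request:
jog_arm([
  [0,0,-0.05],
  [0,0,-0.1],
], spin=[0,0])

```text
clock: 5.15
tool_pos: [0.5186, -0.0039, 0.0562]
tool_rot: [-2.221, 0.0, 2.221]
force: [0.2, -0.4, 0.1]
gripper_width: 0.0005
```

Request:
jog_arm([
  [0,0,-0.05],
  [0,0,-0.1],
], spin=[0,0])

```text
clock: 5.35
tool_pos: [0.5186, -0.0039, 0.0552]
tool_rot: [-2.221, 0.0, 2.221]
force: [0.1, -0.1, -0.3]
gripper_width: 0.0004
```

Request:
jog_arm([
  [0,0,-0.05],
  [0,0,-0.1],
], spin=[0,0])

```text
clock: 5.55
tool_pos: [0.5186, -0.0039, 0.0542]
tool_rot: [-2.221, -0.0, 2.221]
force: [-1.0, 0.1, -0.9]
gripper_width: 0.0006
```

```bash
python3 - <<'E'
from h import *
p,d=ctrl.grab_frame("scene");cv2.imwrite("pics/s2.png",cv2.resize(p[150:270,150:310,::-1],None,fx=5,fy=5,interpolation=3))
W=cloud("scene",d)
for r in range(196,216,2): print(r,[tuple((W[r,c]*1000).round().astype(int)) for c in range(212,230,3)])
E
```

```text
196 [(np.int64(498), np.int64(-17), np.int64(112)), (np.int64(507), np.int64(-16), np.int64(106)), (np.int64(515), np.int64(-14), np.int64(100)), (np.int64(524), np.int64(-10), np.int64(92)), (np.int64(530), np.int64(-14), np.int64(92)), (np.int64(578), np.int64(63), np.int64(0))]
198 [(np.int64(500), np.int64(-13), np.int64(101)), (np.int64(507), np.int64(-15), np.int64(99)), (np.int64(516), np.int64(-12), np.int64(92)), (np.int64(524), np.int64(-11), np.int64(86)), (np.int64(530), np.int64(-14), np.int64(85)), (np.int64(575), np.int64(57), np.int64(0))]
200 [(np.int64(502), np.int64(-8), np.int64(89)), (np.int64(506), np.int64(-14), np.int64(92)), (np.int64(514), np.int64(-14), np.int64(87)), (np.int64(523), np.int64(-11), np.int64(80)), (np.int64(529), np.int64(-15), np.int64(80)), (np.int64(570), np.int64(50), np.int64(1))]
202 [(np.int64(503), np.int64(-5), np.int64(80)), (np.int64(506), np.int64(-14), np.int64(85)), (np.int64(514), np.int64(-13), np.int64(80)), (np.int64(522), np.int64(-13), np.int64(75)), (np.int64(538), np.int64(2), np.int64(53)), (np.int64(568), np.int64(45)
[... 983 characters left out ...]
, (np.int64(518), np.int64(-17), np.int64(54)), (np.int64(525), np.int64(-20), np.int64(53)), (np.int64(533), np.int64(-19), np.int64(47))]
212 [(np.int64(499), np.int64(-8), np.int64(50)), (np.int64(504), np.int64(-13), np.int64(52)), (np.int64(509), np.int64(-19), np.int64(55)), (np.int64(515), np.int64(-23), np.int64(54)), (np.int64(522), np.int64(-26), np.int64(53)), (np.int64(530), np.int64(-25), np.int64(47))]
214 [(np.int64(496), np.int64(-12), np.int64(48)), (np.int64(503), np.int64(-15), np.int64(47)), (np.int64(508), np.int64(-20), np.int64(49)), (np.int64(515), np.int64(-22), np.int64(46)), (np.int64(521), np.int64(-26), np.int64(46)), (np.int64(529), np.int64(-26), np.int64(42))]
```

View pics/s2.png

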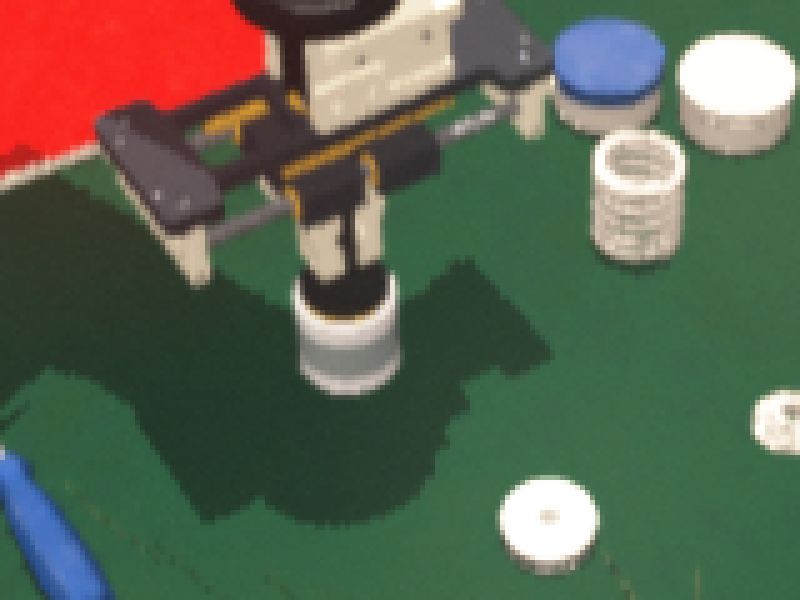

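```bash
python3 - <<'E'
from h import *
print(ctrl.state()["tool_pos"],ctrl.state()["clock"],ctrl.state()["gripper_width"])
p,d=ctrl.grab_frame("scene");W=cloud("scene",d)
cv2.imwrite("pics/s3.png",cv2.resize(p[170:230,190:260,::-1],None,fx=8,fy=8,interpolation=0))
for c in (212,214,216,219,222,224): print(c,[(r,p[r,c].tolist(),(W[r,c]*1000).round().astype(int).tolist()) for r in range(194,212,2)])
c=ctrl.calibration("scene");T=np.linalg.inv(c["T"]);K=c["camera_matrix"]
for z in(.043,.055,.065,.075):
    q=T@[.5185,-.004,z,1]; print(z,K[0,2]-K[0,0]*q[0]/q[2],K[1,2]+K[1,1]*q[1]/q[2])
E
```

```text
[ 0.51851865 -0.00393133  0.05413993] 5.6 0.0006551354152829984
212 [(194, [69, 60, 57], [488, -41, 145]), (196, [205, 186, 160], [499, -17, 111]), (198, [198, 180, 154], [502, -10, 97]), (200, [196, 177, 153], [503, -6, 86]), (202, [203, 186, 162], [502, -6, 80]), (204, [93, 82, 73], [509, 11, 55]), (206, [47, 40, 39], [506, 5, 55]), (208, [45, 40, 38], [504, 1, 53]), (210, [50, 44, 40], [501, -4, 51])]
214 [(194, [104, 95, 84], [493, -41, 141]), (196, [202, 185, 159], [504, -16, 107]), (198, [206, 188, 162], [503, -16, 102]), (200, [206, 188, 162], [505, -13, 92]), (202, [207, 189, 163], [503, -14, 87]), (204, [199, 181, 155], [503, -15, 81]), (206, [95, 85, 74], [503, -13, 73]), (208, [45, 40, 39], [509, 0, 51]), (210, [45, 41, 41], [505, -6, 51])]
216 [(194, [169, 153, 132], [510, -15, 110]), (196, [205, 188, 162], [511, -11, 100]), (198, [199, 181, 157], [509, -14, 97]), (200, [206, 189, 162], [510, -13, 89]), (202, [207, 189, 163], [508, -15, 86]), (204, [196, 179, 154], [508, -14, 77]), (206, [67, 61, 54], [515, 1, 53]), (208, [46, 42, 40], [511, -6, 55]), (210, [44, 40, 39], 
[... 522 characters left out ...]
2, [163, 147, 126], [524, -14, 76]), (204, [49, 44, 41], [531, 1, 52]), (206, [43, 39, 38], [527, -6, 53]), (208, [44, 41, 40], [524, -11, 52]), (210, [44, 41, 41], [520, -19, 54])]
224 [(194, [206, 189, 162], [531, -14, 98]), (196, [206, 189, 163], [530, -14, 92]), (198, [208, 189, 164], [531, -13, 84]), (200, [202, 185, 158], [528, -16, 82]), (202, [102, 92, 81], [537, 1, 54]), (204, [45, 42, 40], [534, -4, 55]), (206, [45, 41, 42], [533, -6, 50]), (208, [45, 42, 41], [529, -13, 51]), (210, [46, 43, 41], [524, -21, 54])]
0.043 218.61420905762802 209.69155185515433
0.055 218.3231273030884 206.2502627596941
0.065 218.07715723686619 203.3423027330037
0.075 217.8280310064996 200.39702922622047
```

View pics/s3.png

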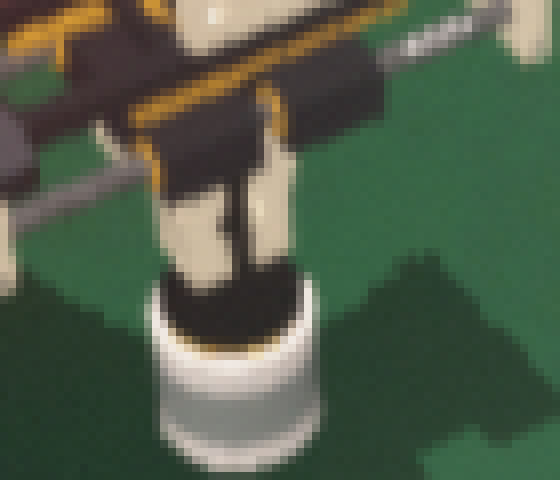

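The zoom and depth put the shut fingertips at about z = 0.073 (rows 204–206), roughly 18 mm above the lid. That is higher than tip_extent implies, so shutting may draw the tips back. I'll check this with a guarded descent.

Request:
jog_arm([
  [0,0,-0.2],
  [0,0,-0.4],
  [0,0,-0.6],
  [0,0,-0.8],
  [0,0,-1.0],
  [0,0,-1.0],
], spin=[0,0,0,0,0,0])

```text
clock: 6.25
tool_pos: [0.5183, -0.004, 0.0439]
tool_rot: [2.221, -0.0, -2.222]
force: [-0.2, 0.3, 0.1]
gripper_width: 0.0005
```

```bash
python3 - <<'E'
from h import *
print(ctrl.state()["tool_pos"],ctrl.state()["force"])
p,d=ctrl.grab_frame("scene");W=cloud("scene",d)
cv2.imwrite("pics/s4.png",cv2.resize(p[170:230,190:260,::-1],None,fx=8,fy=8,interpolation=0))
for c in (214,216,222): print(c,[(r,(W[r,c]*1000).round().astype(int).tolist()) for r in range(198,216,2)])
E
```

```text
[ 0.51834201 -0.0039618   0.04388488] [-0.20812036  0.28413783  0.10926988]
214 [(198, [491, -43, 132]), (200, [504, -15, 94]), (202, [503, -15, 87]), (204, [503, -14, 81]), (206, [503, -13, 73]), (208, [503, -13, 66]), (210, [505, -8, 53]), (212, [501, -13, 54]), (214, [501, -12, 46])]
216 [(198, [509, -16, 99]), (200, [510, -12, 88]), (202, [509, -13, 82]), (204, [508, -15, 78]), (206, [507, -15, 72]), (208, [507, -14, 64]), (210, [510, -7, 49]), (212, [505, -17, 55]), (214, [505, -16, 47])]
222 [(198, [524, -16, 90]), (200, [526, -12, 79]), (202, [523, -15, 77]), (204, [523, -16, 71]), (206, [527, -7, 54]), (208, [524, -12, 53]), (210, [521, -17, 52]), (212, [518, -22, 52]), (214, [518, -21, 44])]
```

View pics/s4.png

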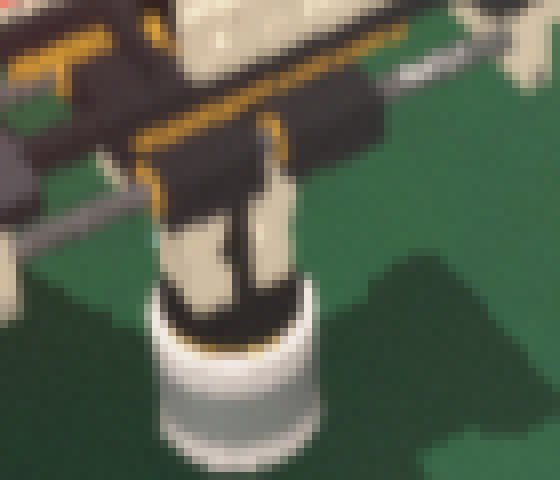

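Tips are now at about z = 0.063, so they sit about 19 mm above the reported TCP. I expect contact at a reported z of about 0.036.

Request:
jog_arm([
  [0,0,-0.2],
  [0,0,-0.4],
  [0,0,-0.5],
  [0,0,-0.6],
], spin=[0,0,0,0])

```text
clock: 6.7
tool_pos: [0.5185, -0.0039, 0.0383]
tool_rot: [2.221, 0.0, -2.221]
force: [-2.0, -0.0, 4.9]
gripper_width: 0.0005
```

Request:
jog_arm([
  [0,0,-0.05],
  [0,0,-0.1],
], spin=[0,0])

```text
clock: 6.9
tool_pos: [0.5185, -0.0039, 0.0375]
tool_rot: [2.221, 0.0, -2.221]
force: [-2.4, -0.5, 5.5]
gripper_width: 0.0003
```

Request:
jog_arm([
  [0,0,-0.05],
  [0,0,-0.1],
], spin=[0,0])

```text
clock: 7.1
tool_pos: [0.5186, -0.0039, 0.0364]
tool_rot: [-2.222, 0.0, 2.221]
force: [-1.5, 0.8, 4.8]
gripper_width: 0.0005
```

Request:
jog_arm([
  [0,0,-0.05],
  [0,0,-0.1],
], spin=[0,0])

```text
clock: 7.3
tool_pos: [0.5186, -0.0039, 0.0353]
tool_rot: [2.221, -0.0, -2.221]
force: [-1.8, 0.2, 5.4]
gripper_width: 0.0003
```

Contact: a steady 5 N, so the lid is sliding in. I'll carry on until the force rises.

Request:
jog_arm([
  [0,0,-0.05],
  [0,0,-0.1],
], spin=[0,0])

```text
clock: 7.5
tool_pos: [0.5186, -0.0039, 0.0349]
tool_rot: [2.221, 0.0, -2.221]
force: [-6.7, 0.2, 16.7]
gripper_width: 0.0004
```

Request:
jog_arm([
  [0,0,-0.05],
  [0,0,-0.1],
], spin=[0,0])

```text
clock: 7.7
tool_pos: [0.5188, -0.0039, 0.0348]
tool_rot: [2.222, 0.0, -2.22]
force: [-9.1, 1.7, 27.8]
gripper_width: 0.0002
```

The left lid hit a hard stop at z = 0.0348 with 28 N, and it moved about 4 mm in all. I'll lift and go to the right tin.

Request:
jog_arm([
  [0,0,0.5],
  [0,0,2],
  [0,0,4.5],
  [-0.2,-4,6],
  [-0.4,-8.5,6],
  [-0.6,-13,6],
  [-0.8,-17.5,6],
  [-1,-21.5,5.5],
  [-1,-24.1,4],
  [-1,-24.1,2.2],
  [-1,-24.1,1.4],
  [-1,-24.1,1.4],
], spin=[0,0,0,0,0,0,0,0,0,0,0,0])

```text
clock: 8.9
tool_pos: [0.5076, -0.2447, 0.0458]
tool_rot: [-2.218, -0.0, 2.224]
force: [0.2, -0.2, -0.3]
gripper_width: 0.0004
```

Request:
jog_arm([
  [0,0,-0.1],
  [0,0,-0.2],
  [0,0,-0.3],
  [0,0,-0.4],
], spin=[0,0,0,0])

```text
clock: 9.3
tool_pos: [0.509, -0.2446, 0.0438]
tool_rot: [2.222, 0.001, -2.22]
force: [0.2, -0.3, -0.5]
gripper_width: 0.0001
```

Request:
jog_arm([
  [0,0,-0.1],
  [0,0,-0.2],
  [0,0,-0.3],
  [0,0,-0.4],
  [0,0,-0.5],
], spin=[0,0,0,0,0])

```text
clock: 9.8
tool_pos: [0.5086, -0.2449, 0.0385]
tool_rot: [2.221, 0.0, -2.221]
force: [-0.5, 0.8, 3.8]
gripper_width: 0.0003
```

Request:
jog_arm([
  [0,0,-0.05],
  [0,0,-0.1],
  [0,0,-0.15],
  [0,0,-0.2],
], spin=[0,0,0,0])

```text
clock: 10.2
tool_pos: [0.5086, -0.2449, 0.0363]
tool_rot: [2.221, -0.0, -2.221]
force: [-1.4, 0.6, 5.0]
gripper_width: 0.0007
```

Request:
jog_arm([
  [0,0,-0.05],
  [0,0,-0.1],
], spin=[0,0])

```text
clock: 10.4
tool_pos: [0.5086, -0.2449, 0.0352]
tool_rot: [-2.221, 0.0, 2.221]
force: [-1.7, 0.9, 5.6]
gripper_width: 0.0005
```

Request:
jog_arm([
  [0,0,-0.05],
  [0,0,-0.1],
  [0,0,-0.1],
], spin=[0,0,0])

```text
clock: 10.7
tool_pos: [0.5087, -0.2449, 0.0349]
tool_rot: [2.221, 0.0, -2.221]
force: [-3.2, 2.7, 11.8]
gripper_width: 0.0003
```

Request:
jog_arm([
  [0,0,-0.05],
  [0,0,-0.05],
], spin=[0,0])

```text
clock: 10.9
tool_pos: [0.5087, -0.245, 0.0349]
tool_rot: [2.222, 0.0, -2.221]
force: [-4.3, 3.3, 15.5]
gripper_width: 0.0009
```

Same stop height with 15.5 N, so both lids are home. I'll lift, open, and check where the tips sit when open.

Request:
jog_arm([
  [0,0,0.5],
  [0,0,2],
  [0,0,5],
  [0,0,8],
  [0,0,10],
  [0,0,10],
], spin=[0,0,0,0,0,0])

```text
clock: 11.5
tool_pos: [0.5105, -0.2454, 0.1367]
tool_rot: [2.227, -0.001, -2.215]
force: [0.6, 0.0, -0.5]
gripper_width: 0.0003
```

Request:
jog_arm([
  [0,0,0],
  [0,0,0],
  [0,0,0],
  [0,0,0],
  [0,0,0],
  [0,0,0],
  [0,0,0],
], spin=[0,0,0,0,0,0,0], gripper=1)

```text
clock: 12.2
tool_pos: [0.5086, -0.2449, 0.1337]
tool_rot: [-2.221, -0.0, 2.222]
force: [-0.5, -0.1, -0.7]
gripper_width: 0.0506
```

```bash
python3 - <<'E'
from h import *
s=ctrl.state();print(s["tool_pos"],s["force"],s["gripper_width"])
p,d=ctrl.grab_frame("scene");W=cloud("scene",d)
cv2.imwrite("pics/s5.png",cv2.resize(p[180:320,180:360,::-1],None,fx=4,fy=4,interpolation=0))
for n in ("scene",):
  for o in ctrl.outline_of("tin_a",n):
    w=W[o["mask"]]; w=w[~np.isnan(w[:,0])]
    t=w[w[:,2]>np.percentile(w[:,2],95)-.006]
    print(o["confidence"],np.round(o["pixel"]),((np.percentile(t,1,0)+np.percentile(t,99,0))/2).round(4),(np.percentile(t,99,0)-np.percentile(t,1,0)).round(4),np.percentile(w[:,2],[50,95]).round(4))
# points of gripper: in vertical slab near tool
tp=s["tool_pos"]
m=(abs(W[...,0]-tp[0])<.08)&(abs(W[...,1]-tp[1])<.02)&(W[...,2]>.065)
for x0 in np.arange(-.08,.08,.01):
    k=m&(W[...,0]-tp[0]>=x0)&(W[...,0]-tp[0]<x0+.01)
    if k.any(): print(round(x0,3),k.sum(),np.percentile(W[k][:,2],[0,5,50]).round(4))
E
```

```text
[ 0.50856257 -0.24488749  0.13365129] [-0.46461159 -0.12492078 -0.68200106] 0.05061038163663571
0.79 [271. 286.] [ 0.5068 -0.2461  0.049 ] [0.045  0.0456 0.0071] [0.0463 0.0513]
0.58 [217. 212.] [ 0.4777 -0.0965  0.1521] [0.125  0.2233 0.2117] [0.0477 0.052 ]
-0.08 107 [0.2551 0.2558 0.2577]
-0.07 52 [0.2488 0.2512 0.2574]
-0.06 132 [0.2358 0.2371 0.2552]
-0.05 2392 [0.1523 0.2567 0.4914]
-0.04 355 [0.1492 0.1626 0.3239]
-0.03 268 [0.1504 0.2382 0.5899]
-0.02 322 [0.2452 0.2557 0.2796]
-0.01 131 [0.2409 0.5907 0.5916]
-0.0 110 [0.5904 0.5909 0.5916]
0.01 116 [0.5904 0.5907 0.5915]
0.02 238 [0.1471 0.1532 0.2135]
0.03 157 [0.1534 0.1584 0.5891]
0.04 68 [0.1537 0.1755 0.5871]
0.05 12 [0.2364 0.2376 0.2578]
0.06 32 [0.2548 0.2557 0.2573]
0.07 42 [0.2185 0.2279 0.2569]
```

View pics/s5.png

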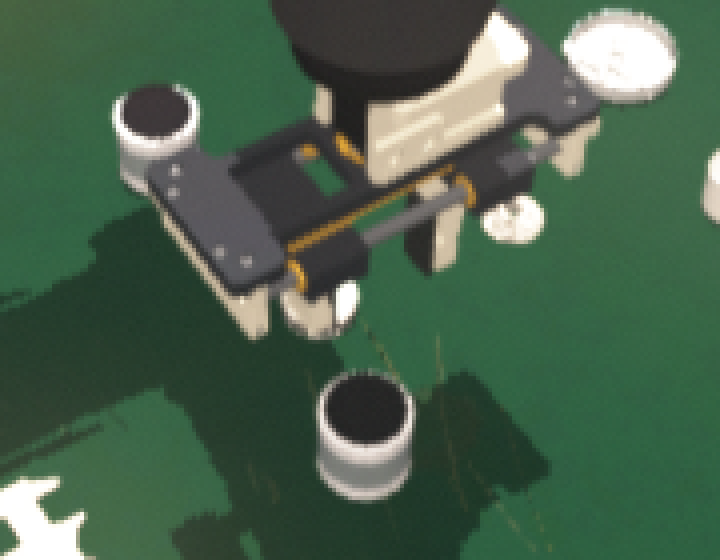

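The right lid at crop pixel (365,408) is at z = 0.049 with no yellow showing, and the left lid at (155,110) also shows none. The tips sit about 14 mm above the reported TCP at any opening. Before descending I'll check body clearance and re-measure the left tin.

```bash
python3 - <<'E'
from h import *
s=ctrl.state();tp=s["tool_pos"];print(tp,s["gripper_width"])
p,d=ctrl.grab_frame("scene");W=cloud("scene",d)
def at(px,py): 
    c,r=180+px/4,180+py/4; r,c=int(r),int(c); return (W[r,c]*1000).round().astype(int).tolist()
for q in [(255,330),(255,300),(240,315),(315,325),(315,300),(320,270),(330,265),(572,165),(572,140),(440,260),(440,220),(310,240),(360,240),(420,215),(435,185),(520,180),(270,280)]: print(q,at(*q))
k=(abs(W[...,0]-.5185)<.03)&(abs(W[...,1]+.004)<.03)&(W[...,2]>.044)&(W[...,2]<.07)
w=W[k];print(len(w),w.mean(0),(w.min(0)+w.max(0))/2,np.ptp(w,0))
E
```

```text
[ 0.50860162 -0.24489337  0.13376961] 0.05882490199257721
(255, 330) [421, -283, 224]
(255, 300) [420, -285, 245]
(240, 315) [416, -283, 238]
(315, 325) [468, -257, 163]
(315, 300) [451, -282, 221]
(320, 270) [456, -282, 239]
(330, 265) [461, -280, 237]
(572, 165) [592, -282, 222]
(572, 140) [589, -283, 241]
(440, 260) [542, -255, 158]
(440, 220) [540, -255, 189]
(310, 240) [459, -268, 241]
(360, 240) [481, -274, 233]
(420, 215) [512, -275, 233]
(435, 185) [542, -245, 203]
(520, 180) [560, -284, 233]
(270, 280) [429, -283, 251]
256 [ 0.51744676 -0.00617186  0.04887033] [ 0.51821245 -0.00404469  0.04914517] [0.04861335 0.04954499 0.00850081]
```

The body legs bottom out at z ≈ 0.218, about 70 mm above the tips at 0.148. So the fingers are as specified and the reported z reads about 25 mm low. The bench is at a reported z of about -0.014, so I'll grip at about -0.008, which puts the tips around 6 mm up.

Request:
jog_arm([
  [0,0,0],
  [0,0,0],
  [0,0,0],
  [0,0,0],
  [0,0,-3],
  [0,0,-6],
  [0,0,-8],
  [0,0,-8],
], spin=[0,0,0,0,0,0,0,0])

```text
clock: 13.15
tool_pos: [0.5064, -0.2445, 0.051]
tool_rot: [-2.215, -0.001, 2.226]
force: [-0.6, 0.5, -0.7]
gripper_width: 0.0878
```

Request:
jog_arm([
  [0,0,-2],
  [0,0,-3.5],
  [0,0,-4.8],
  [0,0,-5.5],
  [0,0,-6.0],
  [0,0,-6.0],
], spin=[0,0,0,0,0,0])

```text
clock: 13.75
tool_pos: [0.5086, -0.2449, -0.0064]
tool_rot: [2.221, 0.0, -2.222]
force: [0.2, 0.2, 0.3]
gripper_width: 0.0874
```

Close and settle.

Request:
jog_arm([
  [0,0,-0.1],
  [0,0,-0.1],
  [0,0,-0.1],
  [0,0,-0.1],
  [0,0,-0.1],
  [0,0,-0.1],
  [0,0,-0.1],
  [0,0,-0.1],
  [0,0,-0.1],
  [0,0,-0.1],
], spin=[0,0,0,0,0,0,0,0,0,0], gripper=-1, grip_force=40)

```text
clock: 14.75
tool_pos: [0.5083, -0.2449, -0.0071]
tool_rot: [-2.221, 0.0, 2.222]
force: [-2.8, -0.2, 5.2]
gripper_width: 0.0476
```

```bash
python3 - <<'E'
from h import *
s=ctrl.state();print(s["tool_pos"],s["force"],s["ft_torque"],s["gripper_width"],s["effort"])
E
```

```text
[ 0.50829424 -0.24491045 -0.00714045] [-2.81853178 -0.17949042  5.22098859] [ 0.21616351  1.06848459 -0.0666815 ] 0.047560517464024316 [  0.50568759 -50.53599715  20.03769457   4.49095979   1.15879185
   0.0551283 ]
```

Request:
jog_arm([
  [0,0,0.5],
  [0,0,1.5],
  [0,0,2.5],
  [0,0,3.5],
  [0,0,4.5],
  [0,0,5.2],
  [0,0,5.2],
  [0,0,5.2],
  [0,0,5.2],
  [0,0,5.2],
  [0,0,5.2],
], spin=[0,0,0,0,0,0,0,0,0,0,0])

```text
clock: 15.85
tool_pos: [0.5083, -0.2449, 0.0443]
tool_rot: [-2.22, -0.0, 2.222]
force: [-0.6, -0.2, -4.0]
gripper_width: 0.0478
```

```bash
python3 - <<'E'
from h import *
p,d=ctrl.grab_frame("scene");f=[]
for i in range(4):
    s=ctrl.state();f.append(s["force"][2]);ctrl.grab_frame("scene")
print(s["tool_pos"],f,s["ft_torque"],s["gripper_width"],s["effort"])
cv2.imwrite("pics/s6.png",cv2.resize(p[180:320,180:360,::-1],None,fx=4,fy=4,interpolation=0))
E
```

```text
[ 0.50851506 -0.24490627  0.04458303] [np.float64(-3.6334868530751523), np.float64(-4.173918179745703), np.float64(-4.788376584174167), np.float64(-4.527776603124681)] [ 0.06825997 -0.05702833  0.04910734] 0.04743318752667694 [-2.65719427e-03 -5.19588268e+01  2.33398640e+01  5.78440681e+00
  4.26497217e-02 -7.08963253e-04]
```

View pics/s6.png

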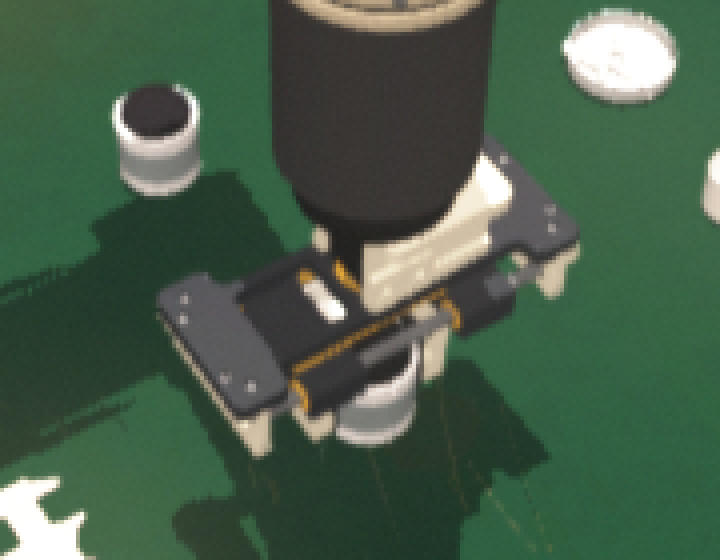

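The right tin is held upright at crop pixel (375,415), about 5 cm up. The reading is about -4.3 N, or 0.44 kg, so it looks like the heavy one. I'll set it back in its place and weigh the other.

Request:
jog_arm([
  [0,0,-1],
  [0,0,-2],
  [0,0,-3],
  [0,0,-4],
  [0,0,-4.6],
  [0,0,-4.9],
  [0,0,-5.0],
  [0,0,-5.1],
  [0,0,-5.2],
  [0,0,-5.2],
  [0,0,-5.2],
], spin=[0,0,0,0,0,0,0,0,0,0,0])

```text
clock: 17.2
tool_pos: [0.5087, -0.2449, -0.007]
tool_rot: [2.222, -0.0, -2.221]
force: [0.3, 0.1, -3.8]
gripper_width: 0.0479
```

Request:
jog_arm([
  [0,0,0],
  [0,0,0],
  [0,0,0],
  [0,0,0],
  [0,0,0],
  [0,0,0],
  [0,0,0],
  [0,0,0],
], spin=[0,0,0,0,0,0,0,0], gripper=1)

```text
clock: 18.0
tool_pos: [0.5086, -0.2449, -0.0073]
tool_rot: [2.221, 0.0, -2.222]
force: [-0.2, -0.2, 0.6]
gripper_width: 0.0878
```

Request:
jog_arm([
  [0,0,2],
  [0,0,5],
  [0,0,8],
  [0.1,2,10],
  [0.2,6,10],
  [0.4,10.5,10],
  [0.6,15,10],
  [0.8,19.5,10],
  [1.0,23,10],
  [1.0,24.1,10],
  [1.0,24.1,10],
  [1.0,24.1,10],
], spin=[0,0,0,0,0,0,0,0,0,0,0,0])

```text
clock: 19.2
tool_pos: [0.5184, -0.0042, 0.0927]
tool_rot: [2.221, 0.0, -2.221]
force: [-0.2, -0.1, -0.7]
gripper_width: 0.0877
```

Request:
jog_arm([
  [0,0,-3],
  [0,0,-6],
  [0,0,-8],
  [0,0,-9.2],
  [0,0,-9.8],
  [0,0,-10],
  [0,0,-10],
], spin=[0,0,0,0,0,0,0])

```text
clock: 19.9
tool_pos: [0.519, -0.0041, -0.0068]
tool_rot: [-2.222, 0.0, 2.221]
force: [0.4, -0.5, 0.3]
gripper_width: 0.0875
```

Request:
jog_arm([
  [0,0,0],
  [0,0,0],
  [0,0,0],
  [0,0,0],
  [0,0,0],
  [0,0,0],
  [0,0,0],
  [0,0,0],
  [0,0,0],
  [0,0,0],
], spin=[0,0,0,0,0,0,0,0,0,0], gripper=-1)

```text
clock: 20.9
tool_pos: [0.5186, -0.0038, -0.0071]
tool_rot: [2.222, 0.0, -2.221]
force: [-2.2, 1.9, 3.8]
gripper_width: 0.0491
```

Request:
jog_arm([
  [0,0,0.5],
  [0,0,1.5],
  [0,0,2.5],
  [0,0,3.5],
  [0,0,4.5],
  [0,0,5.2],
  [0,0,5.2],
  [0,0,5.2],
  [0,0,5.2],
  [0,0,5.2],
  [0,0,5.2],
], spin=[0,0,0,0,0,0,0,0,0,0,0])

```text
clock: 22.0
tool_pos: [0.5184, -0.004, 0.0444]
tool_rot: [2.22, -0.0, -2.222]
force: [0.8, -0.2, -0.7]
gripper_width: 0.049
```

```bash
python3 - <<'E'
from h import *
p,d=ctrl.grab_frame("scene");f=[]
for i in range(4):
    s=ctrl.state();f.append(s["force"][2]);ctrl.grab_frame("scene")
print(s["tool_pos"],np.round(f,2),s["gripper_width"])
cv2.imwrite("pics/s7.png",cv2.resize(p[160:320,160:360,::-1],None,fx=4,fy=4,interpolation=0))
E
```

```text
[ 0.51851293 -0.00391781  0.04461049] [-1.6  -1.37 -1.24 -2.  ] 0.048699271121095615
```

View pics/s7.png

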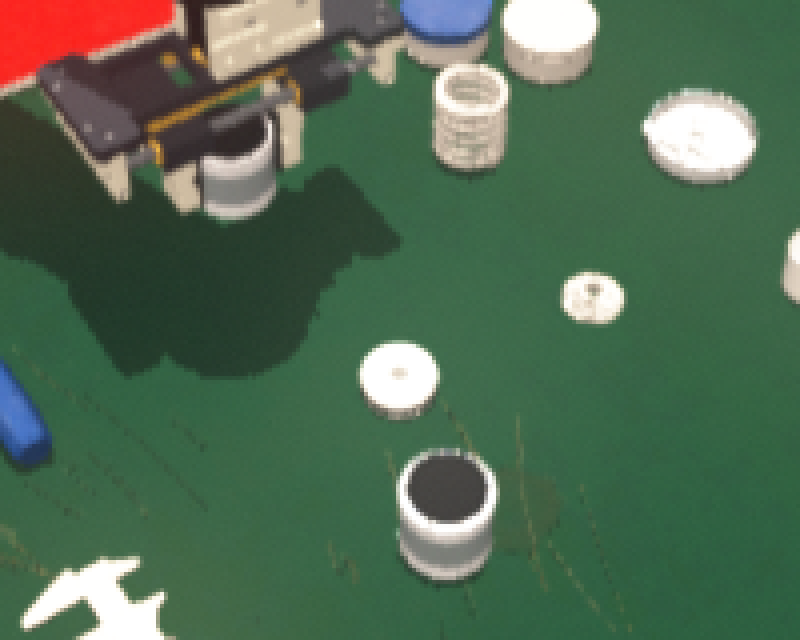

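The left tin is lifted upright at crop pixel (238,170) and reads about -1.4 N, or 0.14 kg, so it is the light one. The right tin stands upright at (447,510). I'll set the light tin back and take up the right one.

Request:
jog_arm([
  [0,0,-1],
  [0,0,-2],
  [0,0,-3],
  [0,0,-4],
  [0,0,-4.6],
  [0,0,-4.9],
  [0,0,-5.0],
  [0,0,-5.1],
  [0,0,-5.2],
  [0,0,-5.2],
  [0,0,-5.2],
], spin=[0,0,0,0,0,0,0,0,0,0,0])

```text
clock: 23.35
tool_pos: [0.5187, -0.0038, -0.007]
tool_rot: [-2.222, -0.0, 2.221]
force: [0.3, 1.0, -0.7]
gripper_width: 0.0485
```

Request:
jog_arm([
  [0,0,0],
  [0,0,0],
  [0,0,0],
  [0,0,0],
  [0,0,0],
  [0,0,0],
  [0,0,0],
  [0,0,0],
], spin=[0,0,0,0,0,0,0,0], gripper=1)

```text
clock: 24.15
tool_pos: [0.5185, -0.0039, -0.0073]
tool_rot: [2.221, -0.0, -2.222]
force: [-0.0, -0.2, 0.4]
gripper_width: 0.0875
```

Request:
jog_arm([
  [0,0,2],
  [0,0,5],
  [0,0,8],
  [-0.1,-2,10],
  [-0.2,-6,10],
  [-0.4,-10.5,10],
  [-0.6,-15,10],
  [-0.8,-19.5,10],
  [-1.0,-23,10],
  [-1.0,-24.1,10],
  [-1.0,-24.1,10],
  [-1.0,-24.1,10],
], spin=[0,0,0,0,0,0,0,0,0,0,0,0])

```text
clock: 25.35
tool_pos: [0.5084, -0.2446, 0.0926]
tool_rot: [-2.221, 0.0, 2.221]
force: [0.4, -0.6, -0.8]
gripper_width: 0.0877
```

```bash
python3 - <<'E'
from h import *
s=ctrl.state();print(s["tool_pos"],s["clock"],s["force"])
for n in("scene","top"):
  p,d=ctrl.grab_frame(n);W=cloud(n,d)
  for c in((.5185,-.004),(.5085,-.245)):
    k=(abs(W[...,0]-c[0])<.032)&(abs(W[...,1]-c[1])<.032)&(W[...,2]>.044)&(W[...,2]<.057)
    w=W[k];print(n,len(w),((w.min(0)+w.max(0))/2).round(4),np.ptp(w,0).round(4)) if len(w) else print(n,0)
  cv2.imwrite(f"pics/{n}8.png",p[:,:,::-1])
E
```

```text
[ 0.50838524 -0.24459677  0.09258642] 25.35 [ 0.40117039 -0.55101706 -0.84654171]
scene 258 [ 0.5183 -0.005   0.0485] [0.0494 0.0509 0.009 ]
scene 389 [ 0.5084 -0.2451  0.0488] [0.0485 0.0511 0.0095]
top 3 [0.5114 0.018  0.0473] [0.0046 0.0002 0.0037]
top 5 [ 0.4897 -0.2385  0.0481] [0.0031 0.0166 0.0058]
```

View pics/scene8.png

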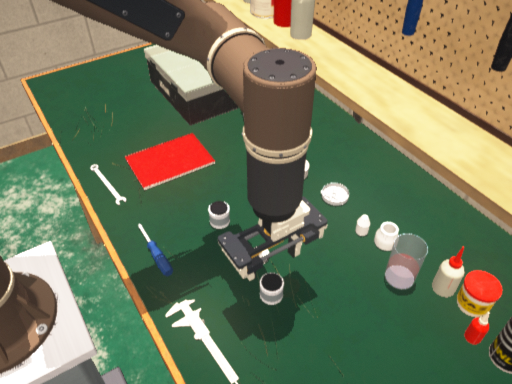

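Both tins are upright at (219,214) and (271,289), unmoved, with their lids at z = 0.049. I'll refine the logbook centre from the first top image and grip the heavy tin.

```bash
python3 - <<'E'
from h import *
for n in("top","scene"):
  p=cv2.imread(f"pics/{n}0.png").astype(int);d=np.load(f"{n}_d.npy");W=cloud(n,d)
  m=((p[...,2]>140)&(p[...,1]<60)&(p[...,0]<60)).astype(np.uint8)
  _,L,st,_=cv2.connectedComponentsWithStats(m)
  best=[i for i in range(1,len(st)) if st[i,4]>1000]
  for i in best:
    w=W[L==i];w=w[~np.isnan(w[:,0])];print(n,st[i],np.median(w,0).round(4),cv2.minAreaRect((w[:,:2]*1000).astype(np.float32)))
E
```

```text
top [ 130  192   60   82 4504] [0.5083 0.2661 0.009 ] ((510.12091064453125, 266.7090759277344), (145.88731384277344, 206.55543518066406), 88.00431060791016)
scene [ 126  133   88   54 2500] [0.5084 0.2663 0.0101] ((513.5643310546875, 275.32879638671875), (159.4530792236328, 215.41891479492188), 88.24443054199219)
```

Request:
jog_arm([
  [0,0,-3],
  [0,0,-6],
  [0,0,-8],
  [0,0,-9.2],
  [0,0,-9.8],
  [0,0,-10],
  [0,0,-10],
], spin=[0,0,0,0,0,0,0])

```text
clock: 26.15
tool_pos: [0.5092, -0.2447, -0.0067]
tool_rot: [2.222, 0.0, -2.22]
force: [1.0, 0.5, 0.7]
gripper_width: 0.0874
```

Request:
jog_arm([
  [0,0,0],
  [0,0,0],
  [0,0,0],
  [0,0,0],
  [0,0,0],
  [0,0,0],
  [0,0,0],
  [0,0,0],
  [0,0,0],
  [0,0,0],
], spin=[0,0,0,0,0,0,0,0,0,0], gripper=-1)

```text
clock: 27.15
tool_pos: [0.5086, -0.2449, -0.0072]
tool_rot: [2.221, -0.0, -2.221]
force: [-1.8, 0.2, 2.5]
gripper_width: 0.0475
```

Request:
jog_arm([
  [0,0,0.5],
  [0,0,2],
  [0,0,4],
  [0,0,6],
  [0,0,8],
  [0,0,9.5],
  [0,0,10.5],
  [0,0,11.2],
  [0,0,11.2],
  [0,0,11.2],
  [0,0,11.2],
], spin=[0,0,0,0,0,0,0,0,0,0,0])

```text
clock: 28.25
tool_pos: [0.508, -0.2447, 0.1038]
tool_rot: [-2.219, -0.0, 2.223]
force: [-0.0, -0.2, -4.5]
gripper_width: 0.0477
```

Request:
jog_arm([
  [0,1,0],
  [0,3,0],
  [0,5.5,0],
  [0,8,0],
  [0,10.5,0],
  [0,13,0],
  [0,15.5,0],
  [0,18,0],
  [0,20.5,0],
  [0,23,0],
  [0,25.5,0],
  [0,28,0],
], spin=[0,0,0,0,0,0,0,0,0,0,0,0])

```text
clock: 29.45
tool_pos: [0.508, 0.0365, 0.1044]
tool_rot: [2.221, 0.0, -2.222]
force: [0.5, -0.1, -3.6]
gripper_width: 0.0478
```

Request:
jog_arm([
  [0,2.5,0],
  [0,5,0],
  [0,7.5,0],
  [0,10,0],
  [0,12.5,0],
  [0.1,15,0],
  [0.1,17.5,0],
  [0.1,20,0],
  [0.1,21.8,0],
  [0.1,22.8,0],
  [0.1,23.1,0],
  [0.1,23.1,0],
], spin=[0,0,0,0,0,0,0,0,0,0,0,0])

```text
clock: 30.65
tool_pos: [0.5093, 0.2659, 0.1045]
tool_rot: [2.221, -0.0, -2.222]
force: [0.1, -0.5, -3.7]
gripper_width: 0.0479
```

Request:
jog_arm([
  [0,0,0],
  [0,0,0],
  [0,0,0],
  [0,0,0],
  [0,0,0],
  [0,0,0],
], spin=[0,0,0,0,0,0])

```text
clock: 31.25
tool_pos: [0.5096, 0.266, 0.1048]
tool_rot: [-2.221, 0.0, 2.221]
force: [-0.8, -0.2, -3.7]
gripper_width: 0.0479
```

```bash
python3 - <<'E'
from h import *
s=ctrl.state();print(s["tool_pos"],s["clock"],s["force"],s["gripper_width"],abs(s["joint_velocities"]).max())
p,d=ctrl.grab_frame("scene");W=cloud("scene",d);tp=s["tool_pos"]
cv2.imwrite("pics/s9.png",p[:,:,::-1])
cv2.imwrite("pics/s9z.png",cv2.resize(p[80:200,100:260,::-1],None,fx=5,fy=5,interpolation=0))
k=(abs(W[...,0]-tp[0])<.027)&(abs(W[...,1]-tp[1])<.03)&(W[...,2]>.06)&(W[...,2]<.18)
w=W[k];print(len(w),np.percentile(w[:,2],[0,1,5,50,95]).round(4))
for o in ctrl.outline_of("tin_a","scene"):
    w=W[o["mask"]];w=w[~np.isnan(w[:,0])]
    print(o["confidence"],o["pixel"],np.median(w,0).round(4),np.percentile(w,[2,98],axis=0).round(4).tolist())
for c in((.5185,-.004),):
    k=(abs(W[...,0]-c[0])<.032)&(abs(W[...,1]-c[1])<.032)&(W[...,2]>.044)&(W[...,2]<.057)
    w=W[k];print(len(w),((w.min(0)+w.max(0))/2).round(4),np.ptp(w,0).round(4))
E
```

```text
[0.50960849 0.2659808  0.10479935] 31.25 [-0.75122915 -0.21154524 -3.74509589] 0.047892827742927295 0.002508047717275248
461 [0.1117 0.114  0.1167 0.1503 0.1631]
0.84 [165.7, 121.3] [0.5064 0.2478 0.1506] [[0.487, 0.2389, 0.1159], [0.5292, 0.2813, 0.1632]]
0.75 [221.1, 214.8] [ 0.5135 -0.0172  0.0448] [[0.4941, -0.0285, 0.0032], [0.5382, 0.0139, 0.0518]]
260 [ 0.5184 -0.005   0.0486] [0.0493 0.0482 0.0092]
```

View pics/s9.png

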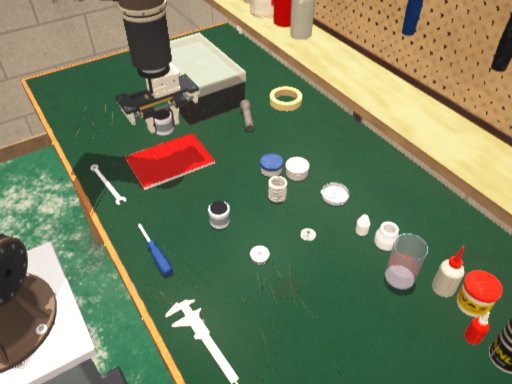

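View pics/s9z.png

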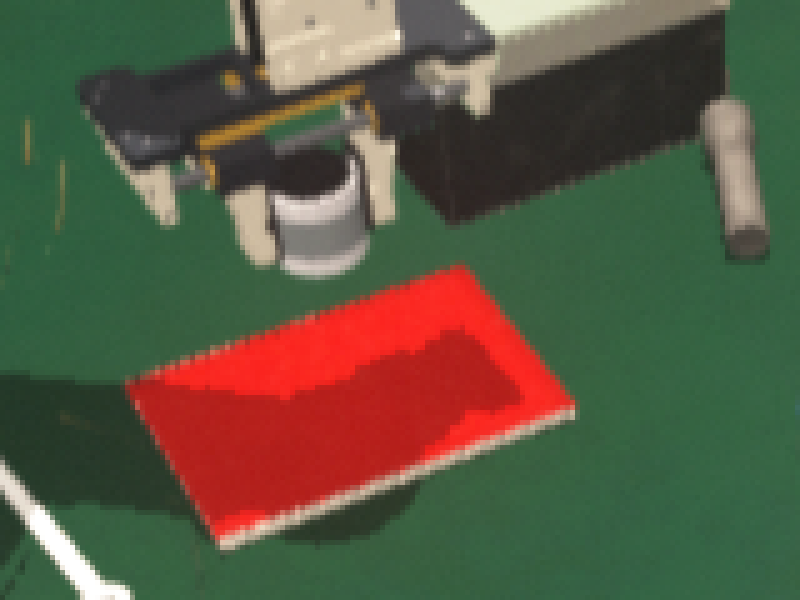

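The heavy tin is held upright at full-image pixel (165,121), with its underside at z ≈ 0.112–0.114. That is about 10 cm above the cover, at (0.5096,0.266) over the logbook centre. The light tin stands at (219,214), everything else is in place, and the arm is still. I'll hand in.

```bash
python3 - <<'E'
from h import *
print(ctrl.hand_in(), ctrl.state()["clock"], ctrl.state()["force"])
E
```

```text
the job is handed in; nothing more can be done
the job is handed in; nothing more can be done
```

The job is handed in at about 31 s of the 72 s allowed. The gripper is holding the heavier tin, the right-hand one, over the middle of the logbook.

- **Lids:** I pressed both to the same hard stop, and their tops then measured 49 mm with no yellow showing. The left lid took about 28 N at the stop, above the suggested 8–20 N. The right one took about 15.5 N.
- **Weighing:** I lifted each tin about 5 cm and held it. The left read about 1.4 N (light) and the right about 4.3 N (heavy). The light tin was set back upright in its own place on the bench.
- **Last check before hand-in:** The heavy tin was upright and still at (0.510, 0.266), with its underside about 10 cm above the cover. The logbook centre measured (0.510, 0.266). The other things looked unmoved in the picture; I did not measure them again.
- **Disagreement:** The reported tool height came out about 25 mm lower than the cameras and the lid contact showed. I set all heights from the cameras and the contact instead.

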